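# Open a call to the third room on the games cafe's paging desk

### The job

A table is ready in the third room and the host wants to speak to it over the house speakers. First turn the round-skirted level knob on the smaller desk unit until its pointer line points at the clip on its scale; then turn the spring-return bar dial on the larger unit clockwise, past the one-dot and two-dot clicks to the three-dot click but not on to its stop, and finish while still holding it there with the fingers, because it springs back as soon as it is let go. Leave the level where you set it and do not disturb the other things on the counter.

Things in the scene. Friction and masses are not known exactly. Their poses are not given: they have to be found in the camera images.
- level_unit: the level control: a fixed dark-wood desk box 134 x 134 mm, 57 mm high, with an aluminium top plate, one knob in the middle and a scale of 11 ticks. Origin under its centre, which is the knob's axis. Its +x faces away from the robot when its yaw is 0; yaw is within 0.35 rad. It and the paging unit may stand either way round, left or right
- level (a joint): level knob on the level unit, rad, 0 to 3.0, growing clockwise seen from above; at 0 it points 1.5 rad to the left (counter-clockwise) of the unit's +x; one tick of the scale is 0.3 rad. Stays where it is left (friction 0.04 N m). It starts 0.5 to 1.5 rad short of the clip
- level_grip (a point): point on the level knob's axis 94 mm above the counter, the TCP height to grip at (tips 4 mm above the skirt). Turns with the knob: x is the way its white pointer line points. The knob: a black round skirt 52 mm across (top at 71 mm) with an upright bar 50 mm long along x, 14 mm thick, from 71 to 99 mm above the counter. Pinch the bar across its thickness
- clip: small black clip fixed on the level unit's plate, the mark to set the pointer to. Origin under the knob's axis at counter height; its x axis points from the axis to the tab
- clip_tab (a point): middle of the top of the clip's tab, a block 18 mm (radial) x 10 mm, 7 mm high, 52.5 mm from the knob's axis and 64 mm above the counter
- page_unit: the paging selector: a fixed dark-wood desk box 150 x 150 mm, 57 mm high, with an aluminium top plate and one bar dial in the middle. Origin under its centre, which is the dial's axis. Its +x faces away from the robot at yaw 0; yaw is within 0.35 rad
- page (a joint): paging dial, rad, growing clockwise seen from above; 0 at rest (points 0.6 rad left of the unit's +x), clicks at 0.42 (one dot on the plate), 0.84 (two dots), 1.26 (three dots), stop at 1.43. A spring returns it to rest from every click when let go: turning takes 0.04 to 0.19 N m up to the third click, 0.15 N m to hold there, up to 0.21 N m beyond it
- page_grip (a point): point on the paging dial's axis 94 mm above the counter, the TCP height to grip at (tips 4 mm above the hub). Turns with the dial: x is the way it points. Pinch the bar across its thickness here with 60 N or more and twist, or push it near its end
- page_handle: the dial's black bar: 58 mm long and 16 mm thick (36 mm behind to 22 mm ahead of the axis) plus a 9 mm thick nose reaching 39 mm ahead, 71 to 101 mm above the counter, on a dark steel hub 68 mm across (top at 71 mm). White line on the nose half. Origin on the axis 59 mm above the counter; x is the way it points
- pawn: a turned light-wood game pawn, 26 mm across and 53 mm high, standing between the two desk units; origin under its foot
- die: a white 18 mm die on the counter; origin under its centre as built
- deck: a blue boxed deck of cards 66 x 92 x 22 mm lying just on the robot's side of the paging unit; origin under its centre
- jar: a small lidded jar, 52 mm across and 75 mm high, standing just beyond the level unit; origin under its foot
- mug: a white mug 80 mm across and 90 mm high, out to the left; origin under its foot
- gamebox: a small boxed game 90 x 90 x 46 mm lying out to the right; origin under its centre
Things that resemble listed ones, but are neither listed nor needed, are in the scene too. What is shaped like the page_unit but purple is not meant.

How it is judged:
By the outcome, as a careful person would: the job done as asked, in the order asked, and still so for the second after the job is handed in, while the arm keeps its last pose, push and grip.
It also fails if it takes over 45 s, if anything falls off the work surface, if the arm or the gripper's body presses on something with over 40 N, if the wrist force passes 120 N, or if a joint passes its speed limit or range.

### The arm

A 7-joint arm with a two-finger parallel gripper is mounted at the origin on the work surface. World frame = base frame: x ahead of the robot, y to its left, z up, the work surface at z = 0. Lengths are in mm, angles in degrees, forces in N, time in s.
With the tool pointing down it reaches from about 400 to 925 mm from the base axis. Payload 5.6 kg.
Tool frame: the origin (TCP) lies between the finger pads, 19 mm behind the fingertips; this is the grasp point; z points along the fingers, y is the direction in which the jaws open and shut (so a half turn about z gives the same grasp; the last joint's range is limited). The gripper opens to 85 mm and grips with 20 to 120 N. Pads are 22 mm wide; open, the fingers measure 114 mm over their backs; the gripper's body (76 mm by 85 mm) begins 54 mm behind the grasp point. The pads swing forward as they close: fully open they stand 13 mm farther back than shut.
Start: joints at [-70.932, 26.786, -0.665, 91.828, 0.344, 61.387, -3.226], TCP at [238.6, 604.63, 249.99] pointing down, gripper open.
Joint ranges: [-144.91, 144.91], [-17.63, 115.5], [-89.93, 88.59], [15.96, 139.68], [-74.01, 254.01], [8.47, 105.57], [-167.45, 167.45]. Speed limits (degrees/s): [147.25, 147.25, 180, 180, 180, 180, 180].

### API

Orientations are given as [roll, pitch, yaw] about the fixed x, y, z axes, in that order (R = Rz(yaw) Ry(pitch) Rx(roll)).
In Python, from station import env gives the robot as it stands.
- The arm moves only by the shell command python3 -m creep 'ROWS' [FORCE]. ROWS is text: rows parted by semicolons, each of 7 numbers parted by spaces: the shift along the tool's x, y, z in mm, then the turn, a rotation vector about the tool's x, y, z in rad, then the opening, from -1 (shut) to 1 (fully open). In form: x y z rx ry rz fingers; .... A call has 1 to 5 rows; each row is the pose to reach, as a shift and turn from the pose commanded when the call began, along the tool's axes at that moment; what a row does not reach only later rows make up. A row lasts 1/8 s, in which the tool goes at most 62.5 mm and 10.7 degrees, less where a joint would pass 70% of its speed; a pose out of reach is approached as far as the arm can. A call with a gripper value outside its range is refused whole. The fingers move at their own pace and stop on an object; FORCE is the grip in N (left out, the last holds). Time passes only in rows, so rows that repeat a pose let the fingers close. It gives the time, the measured TCP pose, the force and the opening at its end, in the units of the state.
- env.get_state(): the state, without advancing time (a new reading comes with each control period).
- env.camera(name): name is "scene" or "side" or "wrist"; returns a dict with "img" (420x560x3 uint8, red, green, blue), "camera_matrix" (3x3 intrinsics, pixels), "R" (3x3) and "t" (3): a world point X has camera coordinates R X + t. Camera axes: x right, y down, z forward; pixel columns grow to the right and rows downward; lengths in mm; the calibration is good to about 2 mm. A picture is of the moment at which its call begins. There is no depth.
- env.sign_off(): hands the job in, once; it reports no verdict.
The state is a dict: "t": time; "qpos": joint angles; "joint_vel": joint speeds; "effort": joint torques, N m; "ee_pos": TCP position; "eef_rot": TCP orientation; "force": force on the tool from outside, world axes, zero at the start; "wrist_torque": the same for the moment, N m; "gripper_width": finger opening in mm.
Only numpy, scipy, OpenCV 4.12 (cv2) and the standard library are available. Lean on these libraries where they do the work, as an engineer would, in place of code of your own. Each camera call takes 0.05 s, during which the arm holds its last target.

## Working session

There is one attempt and no reset: what is moved stays moved. The work goes in short steps, Python scripts to look and compute and a shell command to move; the robot and the scene stay as the last step left them, time stands still between calls to the robot, and variables do not carry over. Pictures are saved under pics/ and viewed, and the job is handed in when it is done.

```bash
mkdir -p pics; ls
cat > h.py <<'E'
import numpy as np,cv2
from station import env
def snap(n,f):
    c=env.camera(n); cv2.imwrite('pics/'+f,cv2.cvtColor(c['img'],cv2.COLOR_RGB2BGR))
    np.savez('pics/'+f[:-4]+'.npz',img=c['img'],K=c['camera_matrix'],R=c['R'],t=c['t']); return c
def load(f): return np.load('pics/'+f+'.npz')
def ray(c,u,v,z):
    K,R,t=[np.array(c[k]) for k in (('camera_matrix' if 'camera_matrix' in c else 'K'),'R','t')]
    o=-R.T@t; d=R.T@np.linalg.inv(K)@np.array([u,v,1.]); return o+d*(z-o[2])/d[2]
def proj(c,X):
    p=np.array(c['K'])@(np.array(c['R'])@np.array(X)+np.array(c['t'])); return p[:2]/p[2]
E
python3 - <<'E'
from h import *
for n in('scene','side','wrist'):
    c=snap(n,n+'1.png'); print(n,(-np.array(c['R']).T@np.array(c['t'])).round())
print(env.get_state())
E
```

```text
pics
scene [1050. -810.  984.]
side [-148. 1168. 1179.]
wrist [165. 632. 373.]
{'t': 0.15, 'qpos': array([-70.93163042,  26.82530364,  -0.6649775 ,  91.86991602,
         0.3446409 ,  61.38645817,  -3.22566554]), 'joint_vel': array([-0.07698261, -0.08312754, -0.11388708, -0.19692289,  0.03116951,
       -0.00064454,  0.07229491]), 'effort': array([ 1.48929066e-03, -5.32799792e+01,  2.20221776e-02, -2.51558214e+01,
        1.14718333e-02,  5.60586574e-03, -9.49368115e-06]), 'ee_pos': array([238.47132347, 604.2307813 , 249.23895368]), 'eef_rot': array([-1.79920559e+02,  6.72013277e-03,  1.58464861e+02]), 'force': array([-0.60611746,  0.90588661, -0.4272963 ]), 'wrist_torque': array([-0.07811184,  0.05921753, -0.03404298]), 'gripper_width': 85.4508495049619}
```

View pics/scene1.png

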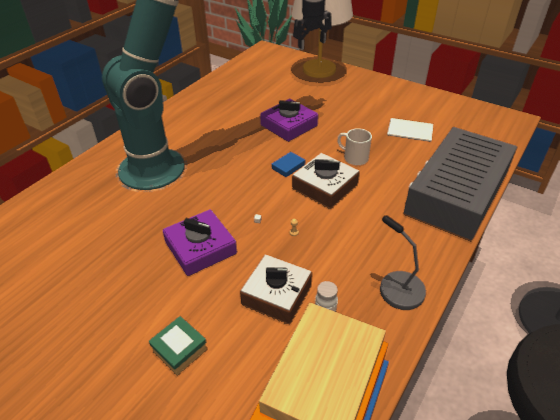

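View pics/side1.png

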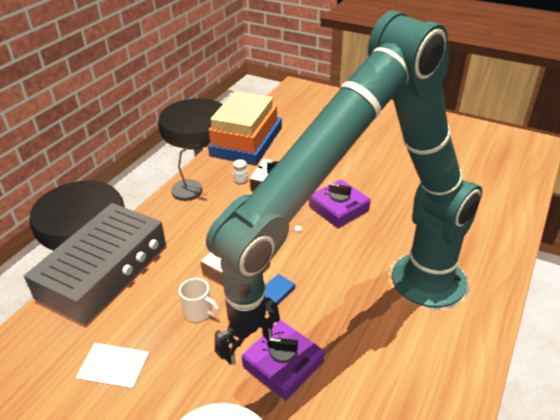

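View pics/wrist1.png

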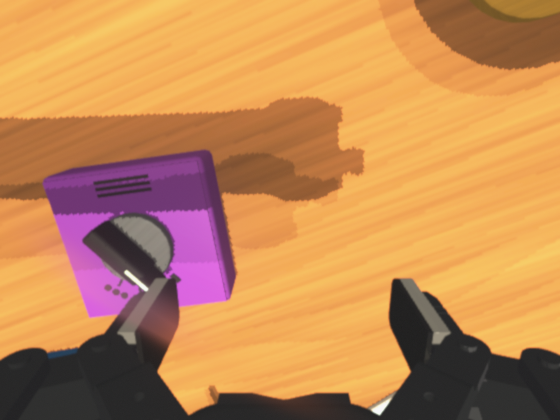

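The scene view shows two aluminium-topped units. The one at (277,287) has a round skirt, a tick scale and a clip at (295,289), so it is the level unit. The one at (326,178) has a bar dial with the blue deck beside it, so it is the page unit. The purple lookalikes are at (200,240) and (290,118). I'll enlarge crops to confirm, then measure the plates.

Run:
```python
from h import *
c=load('scene1'); im=cv2.cvtColor(c['img'],cv2.COLOR_RGB2BGR)
a=cv2.resize(im[250:330,230:330],None,fx=4,fy=4,interpolation=cv2.INTER_CUBIC);b=cv2.resize(im[145:225,280:380],None,fx=4,fy=4,interpolation=cv2.INTER_CUBIC)
cv2.imwrite('pics/crop1.png',np.hstack([a,b]))
hsv=cv2.cvtColor(im,cv2.COLOR_BGR2HSV)
m=((hsv[...,1]<60)&(hsv[...,2]>120)).astype(np.uint8)
for n,(x0,y0,x1,y1) in dict(level=(235,250,315,320),page=(285,150,362,205)).items():
    mm=np.zeros_like(m);mm[y0:y1,x0:x1]=m[y0:y1,x0:x1]
    mm=cv2.morphologyEx(mm,cv2.MORPH_OPEN,np.ones((2,2),np.uint8))
    cs,_=cv2.findContours(mm,cv2.RETR_EXTERNAL,cv2.CHAIN_APPROX_NONE)
    k=max(cs,key=cv2.contourArea);h=cv2.convexHull(k)
    W=np.array([ray(c,u,v,57.)[:2] for u,v in h[:,0]],np.float32)
    print(n,cv2.minAreaRect(W)); print(cv2.boxPoints(cv2.minAreaRect(W)).round())
```

```text
level ((629.12890625, -199.77520751953125), (125.67933654785156, 126.5887222290039), 7.504772186279297)
[[ 559. -145.]
 [ 575. -271.]
 [ 700. -254.]
 [ 683. -129.]]
page ((523.6465454101562, 224.70582580566406), (141.78623962402344, 143.97073364257812), 84.2484130859375)
[[445. 161.]
 [588. 147.]
 [602. 288.]
 [459. 302.]]
```

View pics/crop1.png

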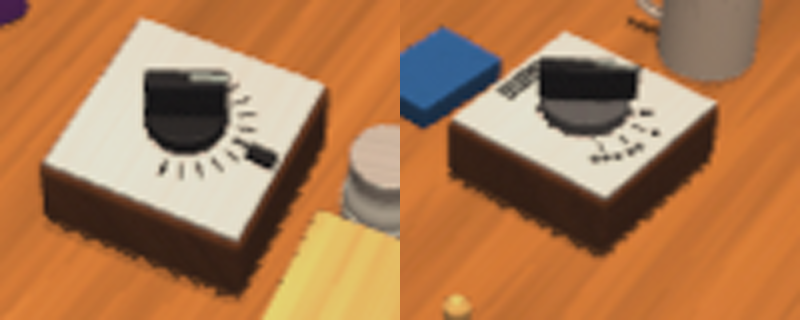

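The crop confirms it: aluminium plates, the level unit with its round skirt and a clip at (295,289), and the page unit with its dots at (430,183). Next I'll measure the pointer and clip angles from this view.

Run:
```python
from h import *
c=load('scene1'); A=np.array([629,-200])
p=lambda u,v,z:ray(c,u,v,z)[:2]
q=p(295.5,288.5,64)-A; print('clip',q,np.hypot(*q),np.degrees(np.arctan2(q[1],q[0])))
for X in((190,77),(228,76),(148,77)):
    w=p(230+X[0]/4,250+X[1]/4,99)-A; print('bar',w,np.degrees(np.arctan2(w[1],w[0])))
B=np.array([524,225])
for X in((545,65),(610,62),(637,70)):
    w=p(280+(X[0]-400)/4,145+X[1]/4,101)-B; print('page bar',w,np.degrees(np.arctan2(w[1],w[0])))
```

```text
clip [50.51129128  2.03653974] 50.55232972682855 2.308829642786872
bar [-0.65455968  3.2823487 ] 101.27786983144067
bar [17.55397676 16.14315934] 42.60256473744009
bar [-21.25621435 -10.24105131] -154.27565452474238
page bar [-28.63445941 -15.90487958] -150.9502177809102
page bar [ 9.90021616 13.24352429] 53.219993485837
page bar [31.27409495 15.47842789] 26.332100338137707
```

```bash
cat > go.py <<'E'
import sys; from h import *
def tool(): 
    s=env.get_state(); return s['ee_pos'],s['eef_rot']
def to(x,y,z,yaw):
    p,r=tool(); a=np.radians(r[2]); d=np.array([x,y,z])-p
    tx=d[0]*np.cos(a)+d[1]*np.sin(a); ty=d[0]*np.sin(a)-d[1]*np.cos(a)
    dy=(r[2]-yaw)
    print('tcp',p.round(1),r.round(2),'shift',tx.round(1),ty.round(1),(-d[2]).round(1),'dyaw->rz',np.radians(dy).round(3),'or',np.radians((dy+180)%360-180).round(3))
if __name__=='__main__': to(*map(float,sys.argv[1:5]))
E
python3 go.py 600 -200 230 34
python3 - <<'E'
from h import *
c=load('wrist1'); print(ray(c,280,210,60)-[238,604,0],ray(c,280,210,0)-[238,604,0], c['K'][0])
E
```

```text
tcp [238.5 604.2 249.2] [-1.7992e+02  1.0000e-02  1.5846e+02] shift -631.5 -615.4 19.2 dyaw->rz 2.172 or 2.172
[ 16.50872322 -10.48236748  60.        ] [ 33.62674623 -17.95938759   0.        ] [364.03591931   0.         283.58438067]
```

```bash
python3 -m creep '-43 -42 0 0 0 0.14 1; -86 -84 0 0 0 0.28 1; -129 -126 0 0 0 0.42 1; -172 -168 0 0 0 0.56 1; -215 -210 0 0 0 0.70 1'; python3 go.py 629 -200 250 34
```

```text
t: 0.78
ee_pos: [362.0, 328.4, 250.0]
eef_rot: [180.0, -0.0, 118.1]
force: [1.2, -0.6, 0.2]
gripper_width: 85.6
tcp [362.  328.4 250. ] [ 1.7999e+02 -1.0000e-02  1.1810e+02] shift -591.9 -13.4 -0.0 dyaw->rz 1.468 or 1.468
```

```bash
python3 -m creep '-60 -1 0 0 0 0.15 1; -120 -2 0 0 0 0.30 1; -180 -4 0 0 0 0.45 1; -240 -5 0 0 0 0.60 1; -300 -7 0 0 0 0.75 1'; python3 go.py 629 -200 250 34
```

```text
t: 1.4
ee_pos: [498.4, 61.4, 250.2]
eef_rot: [180.0, -0.0, 75.1]
force: [1.1, -0.3, 0.5]
gripper_width: 85.3
tcp [498.4  61.4 250.2] [ 1.7998e+02 -4.0000e-02  7.5120e+01] shift -219.1 193.3 0.2 dyaw->rz 0.718 or 0.718
```

```bash
python3 -m creep '-44 39 0 0 0 0.15 1; -88 78 0 0 0 0.30 1; -132 117 0 0 0 0.45 1; -176 156 0 0 0 0.60 1; -219 193 0 0 0 0.72 1'; python3 go.py 629 -200 250 34
python3 - <<'E'
from h import *
snap('wrist','wrist2.png')
E
```

```text
t: 2.02
ee_pos: [630.1, -198.9, 249.7]
eef_rot: [-180.0, 0.0, 33.9]
force: [0.7, 0.6, 0.6]
gripper_width: 85.6
tcp [ 630.1 -198.9  249.7] [-1.7998e+02  1.0000e-02  3.3930e+01] shift -1.5 0.3 -0.3 dyaw->rz -0.001 or -0.001
```

View pics/wrist2.png

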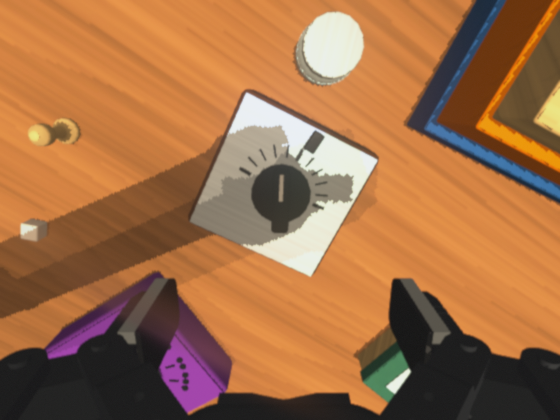

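The wrist view shows the knob at about (281,193) with its pointer line up (281,175–200), the clip at (313,141) and the plate corners at (247,90), (377,158), (310,275) and (190,217). I'll measure from these.

Run:
```python
from h import *
c=load('wrist2'); im=cv2.cvtColor(c['img'],cv2.COLOR_RGB2BGR)
cv2.imwrite('pics/crop2.png',cv2.resize(im[80:290,180:390],None,fx=2.8,fy=2.8,interpolation=cv2.INTER_CUBIC))
C=np.mean([ray(c,u,v,57)[:2] for u,v in((247,90),(377,158),(310,275),(190,217))],0);print('plate c',C)
for p in((247,90),(377,158),(310,275),(190,217)): print((ray(c,*p,57)[:2]-C).round(1))
hsv=cv2.cvtColor(im,cv2.COLOR_BGR2HSV); g=hsv[...,2]
m=((g<60)).astype(np.uint8); mm=np.zeros_like(m); mm[125:158,298:330]=m[125:158,298:330]
n,l,s,ce=cv2.connectedComponentsWithStats(mm); k=1+np.argmax(s[1:,4]); print('clip',s[k],ce[k]); q=ray(c,*ce[k],64)[:2]
# skirt ellipse
sk=np.zeros_like(m); sk[150:245,240:325]=(g<70)[150:245,240:325]; sk=cv2.morphologyEx(sk,cv2.MORPH_OPEN,np.ones((9,9),np.uint8))
n,l,s,ce=cv2.connectedComponentsWithStats(sk);k=1+np.argmax(s[1:,4]);print('skirt',s[k],ce[k],ray(c,*ce[k],71))
w=np.zeros_like(m); w[165:210,265:297]=(g>110)[165:210,265:297]; 
n,l,s,ce=cv2.connectedComponentsWithStats(w);print(s[1:],ce[1:])
for k in range(1,n):
  if s[k,4]>20:
    ys,xs=np.where(l==k); P=np.array([ray(c,u,v,99)[:2] for u,v in zip(xs,ys)]); vx,vy,x0,y0=cv2.fitLine(P.astype(np.float32),cv2.DIST_L2,0,.01,.01).ravel(); print('line',np.degrees(np.arctan2(vy,vx)),P.mean(0))
for A in (C,): 
  d=q-A; print('clip pos',d,np.hypot(*d),np.degrees(np.arctan2(d[1],d[0])))
```

```text
plate c [ 626.21053441 -197.80804077]
[54.1 69.9]
[ 69.6 -53.8]
[-55.3 -70.6]
[-68.4  54.5]Traceback (most recent call last):
  File "<stdin>", line 8, in <module>
    return _wrapfunc(a, 'argmax', axis=axis, out=out, **kwds)
    return bound(*args, **kwds)
ValueError: attempt to get argmax of an empty sequence
```

View pics/crop2.png

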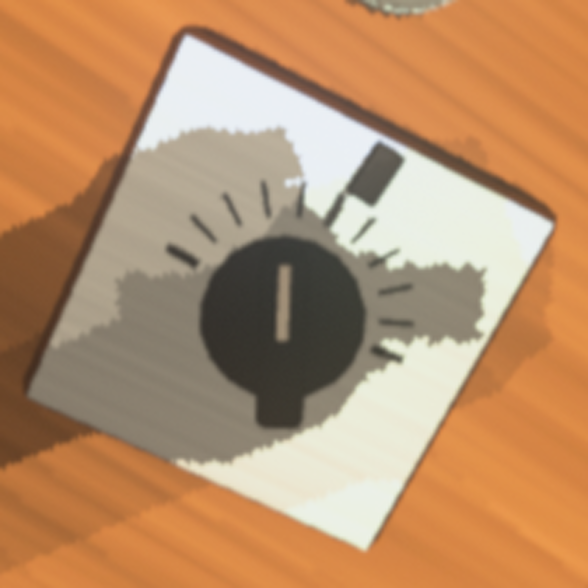

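Run:
```python
from h import *
c=load('wrist2'); im=c['img']; g=cv2.cvtColor(im,cv2.COLOR_RGB2GRAY)
P=lambda u,v,z: ray(c,180+u/2.8,80+v/2.8,z)[:2]
C=np.array([626.5,-198])
def mask(th,x0,y0,x1,y1,lo):
    m=np.zeros(g.shape,np.uint8); s=g[y0:y1,x0:x1]; m[y0:y1,x0:x1]=(s>th) if lo else (s<th); return m
def biggest(m):
    n,l,s,ce=cv2.connectedComponentsWithStats(m); k=1+np.argmax(s[1:,4]); return (l==k).astype(np.uint8),ce[k],s[k]
m=mask(100,298,125,328,160,False); m=cv2.morphologyEx(m,cv2.MORPH_OPEN,np.ones((3,3),np.uint8)); b,ce,s=biggest(m); print('clip',s,ce)
q=ray(c,*ce,64)[:2]; print('clip hand',P(375,174,64)-C)
m=mask(70,240,150,325,245,False); m=cv2.morphologyEx(m,cv2.MORPH_OPEN,cv2.getStructuringElement(cv2.MORPH_ELLIPSE,(25,25))); b,cs,s=biggest(m); print('skirt',s,cs,ray(c,*cs,71))
m=mask(90,270,165,292,210,True); b,cl,s=biggest(m); ys,xs=np.where(b); L=np.array([ray(c,u,v,99)[:2] for u,v in zip(xs,ys)],np.float32)
vx,vy,x0,y0=cv2.fitLine(L,cv2.DIST_L2,0,.01,.01).ravel(); print('line',s,np.degrees(np.arctan2(vy,vx)),(x0,y0))
# bar axis check: distance of line from C
for A in(C,ray(c,*cs,71)[:2]):
    d=q-A; print(A,'clip',d.round(1),np.hypot(*d),np.degrees(np.arctan2(d[1],d[0])),'line offs',(x0-A[0])*vy-(y0-A[1])*vx)
T=np.array([(183,255),(203,228),(231,208),(265,198),(301,198),(336,210),(363,230),(384,257),(396,288),(396,323),(387,353)])
print([round(float(np.degrees(np.arctan2(*(P(*t,57)-C)[::-1]))),1) for t in T])
```

```text
clip [305 133  18  19 194] [313.45360825 141.82474227]
clip hand [50.26270823  0.70537303]
skirt [252 176  26  36 764] [264.79581152 193.5       ] [ 618.12306447 -186.60646692   71.        ]
line [279 175   5  27 124] 31.98522 (np.float32(635.9946), np.float32(-191.53809))
[ 626.5 -198. ] clip [50.3  1.2] 50.269900467789725 1.3554299263634058 line offs -0.4515862589178141
[ 618.12306447 -186.60646692] clip [ 58.6 -10.2] 59.51413266608443 -9.87284452659569 line offs 13.649501813909607
[97.0, 79.5, 61.8, 43.6, 25.0, 5.7, -11.9, -29.9, -47.3, -65.6, -81.8]
```

```bash
python3 go.py 627 -198.5 94 32; python3 -m creep '-2.5 -2 0 0 0 0.03 1; -2.5 -2 50 0 0 0.03 1; -2.5 -2 100 0 0 0.03 1; -2.5 -2 130 0 0 0.03 1'; python3 go.py 627 -198.5 94 32
```

```text
tcp [ 630.8 -207.6  249.7] [1.7958e+02 1.7000e-01 3.3310e+01] shift 1.8 -9.7 155.7 dyaw->rz 0.023 or 0.023
t: 2.58
ee_pos: [624.8, -194.4, 117.3]
eef_rot: [-179.8, 0.1, 32.5]
force: [0.9, 0.2, 0.2]
gripper_width: 85.5
tcp [ 624.8 -194.4  117.3] [-1.7978e+02  8.0000e-02  3.2530e+01] shift -0.3 4.7 23.3 dyaw->rz 0.009 or 0.009
```

```bash
python3 -m creep '0 0 0 0 0 0 1; 0 0 0 0 0 0 1'; python3 go.py 627 -198.5 94 32
python3 - <<'E'
from h import *
snap('wrist','wrist3.png')
E
```

```text
t: 2.82
ee_pos: [626.9, -196.8, 121.5]
eef_rot: [179.9, -0.1, 32.5]
force: [0.1, -0.8, -0.5]
gripper_width: 85.3
tcp [ 626.9 -196.8  121.5] [ 1.7994e+02 -9.0000e-02  3.2460e+01] shift -0.8 1.5 27.5 dyaw->rz 0.008 or 0.008
```

View pics/wrist3.png

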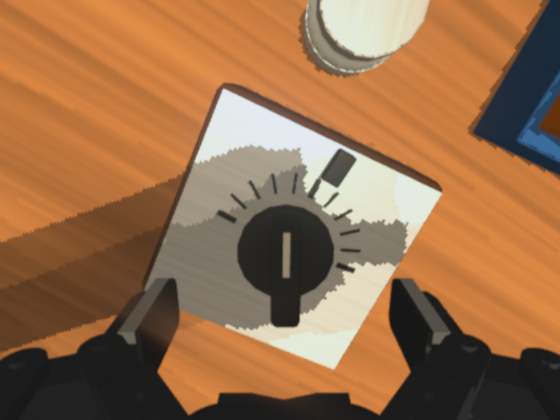

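Static view: bar at x≈286, midway between the fingers (pads at 178 and 390, so centre 284). The clip is at (339,168) and the plate corners at (225,85), (441,190) and (335,368). I'll do a quick re-measure, then go down.

Run:
```python
from h import *
c=load('wrist3'); g=cv2.cvtColor(c['img'],cv2.COLOR_RGB2GRAY)
a,b=ray(c,225,85,57)[:2],ray(c,335,368,57)[:2]; b2=ray(c,441,190,57)[:2]; C=(a+b)/2; print('C',C,'diag',np.hypot(*(a-b)),'sides',np.hypot(*(a-b2)),np.hypot(*(b-b2)), 'yaw',np.degrees(np.arctan2(*(a-b2)[::-1]))-90,np.degrees(np.arctan2(*(b2-b)[::-1])))
m=np.zeros_like(g);m[148:190,318:358]=g[148:190,318:358]<100; m=cv2.morphologyEx(m,cv2.MORPH_OPEN,np.ones((7,7),np.uint8))
n,l,s,ce=cv2.connectedComponentsWithStats(m);k=1+np.argmax(s[1:,4]);print(s[k],ce[k]);q=ray(c,*ce[k],63)[:2]
m=np.zeros_like(g);m[225:285,276:298]=g[225:285,276:298]>90
ys,xs=np.where(m);L=np.array([ray(c,u,v,99)[:2] for u,v in zip(xs,ys)],np.float32);vx,vy,x0,y0=cv2.fitLine(L,cv2.DIST_L2,0,.01,.01).ravel()
d=q-C;print('clip',d,np.hypot(*d),np.degrees(np.arctan2(d[1],d[0])),'line',np.degrees(np.arctan2(vy,vx)),'off',(x0-C[0])*vy-(y0-C[1])*vx)
```

```text
C [ 625.89585335 -198.95481828] diag 178.23084174661503 sides 124.05457410085177 125.80770971991409 yaw 7.2757060725275124 8.283702324974549
[323 152  30  32 639] [337.78247261 167.5258216 ]
clip [51.02672789  2.1373746 ] 51.07147275574445 2.3985664326206644 line 32.484833 off -0.731344907661339
```

```bash
python3 -m creep '0 1 15 0 0 0 1; 0 1 27 0 0 0 1; 0 1 27 0 0 0 1' 80; python3 go.py 626.3 -198.7 94 32.5
```

```text
t: 3.25
ee_pos: [625.8, -197.8, 91.5]
eef_rot: [-179.9, 0.1, 32.4]
force: [-0.4, 0.8, 1.2]
gripper_width: 85.3
tcp [ 625.8 -197.8   91.5] [-1.7989e+02  1.0000e-01  3.2410e+01] shift -0.0 1.0 -2.5 dyaw->rz -0.002 or -0.002
```

```bash
python3 -m creep '0 1 0 0 0 0 0; 0 1 0 0 0 0 -0.4; 0 1 0 0 0 0 -1; 0 1 0 0 0 0 -1; 0 1 0 0 0 0 -1' 80; python3 go.py 626.3 -198.7 94 32.5
```

```text
t: 3.88
ee_pos: [626.8, -198.2, 93.5]
eef_rot: [-179.9, -0.0, 32.4]
force: [-3.4, 2.0, 5.2]
gripper_width: 12.9
tcp [ 626.8 -198.2   93.5] [-179.88   -0.     32.44] shift -0.7 0.2 -0.5 dyaw->rz -0.001 or -0.001
```

```bash
python3 -m creep '0 0 0 0 0 0.14 -1; 0 0 0 0 0 0.28 -1; 0 0 0 0 0 0.42 -1; 0 0 0 0 0 0.52 -1; 0 0 0 0 0 0.52 -1'; python3 -m creep '0 0 0 0 0 0 -1; 0 0 0 0 0 0 -1'
python3 - <<'E'
from h import *
snap('wrist','wrist4.png')
E
```

```text
t: 4.5
ee_pos: [627.0, -198.8, 93.5]
eef_rot: [-180.0, 0.0, 2.6]
force: [-3.3, 1.3, 4.9]
gripper_width: 12.3
t: 4.75
ee_pos: [627.0, -198.8, 93.5]
eef_rot: [-180.0, 0.0, 2.6]
force: [-3.3, 2.1, 5.3]
gripper_width: 12.5
```

View pics/wrist4.png

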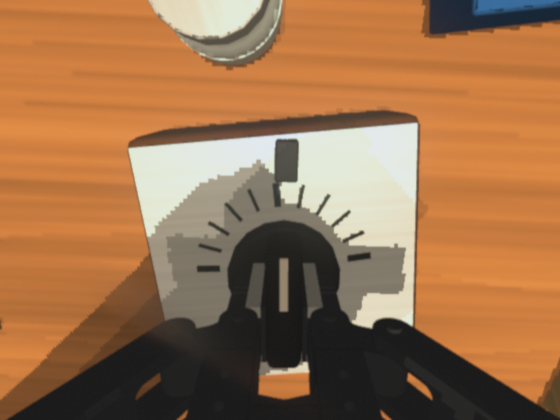

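The clip is at (287,160) and the pointer line at about x=284, y 258–312, so they are nearly in line. Measuring the difference:

```bash
cat > lv.py <<'E'
import sys; from h import *
c=load(sys.argv[1]); cl=[int(v) for v in sys.argv[2].split(',')]; ln=[int(v) for v in sys.argv[3].split(',')]
g=cv2.cvtColor(c['img'],cv2.COLOR_RGB2GRAY); C=np.array([626.3,-198.9])
m=np.zeros_like(g);x0,y0,x1,y1=cl;m[y0:y1,x0:x1]=g[y0:y1,x0:x1]<100; m=cv2.morphologyEx(m,cv2.MORPH_OPEN,np.ones((7,7),np.uint8))
n,l,s,ce=cv2.connectedComponentsWithStats(m);k=1+np.argmax(s[1:,4]);print(s[k],ce[k]);q=ray(c,*ce[k],63)[:2]
m=np.zeros_like(g);x0,y0,x1,y1=ln;m[y0:y1,x0:x1]=g[y0:y1,x0:x1]>110
ys,xs=np.where(m);L=np.array([ray(c,u,v,99)[:2] for u,v in zip(xs,ys)],np.float32);vx,vy,px,py=cv2.fitLine(L,cv2.DIST_L2,0,.01,.01).ravel()
d=q-C;print(len(xs),'clip',d,np.hypot(*d),np.degrees(np.arctan2(d[1],d[0])),'line',np.degrees(np.arctan2(vy,vx)),'off',(px-C[0])*vy-(py-C[1])*vx)
# clip angle using axis point taken on the pointer line
t=(C-[px,py])@[vx,vy]; A=np.array([px,py])+t*np.array([vx,vy]); d=q-A; print('clip via line axis',np.degrees(np.arctan2(d[1],d[0])))
E
python3 lv.py wrist4 270,135,305,188 276,255,292,315
python3 lv.py wrist3 318,148,358,190 276,225,298,285
```

```text
[275 140  23  42 910] [285.86373626 160.23076923]
375 clip [51.03744135  1.37389759] 51.055930253287194 1.5419959332343087 line 2.0161452 off -0.22901496627205642
clip via line axis 1.2850117427438679
[323 152  30  32 639] [337.78247261 167.5258216 ]
273 clip [50.62258124  2.08255632] 50.66540014733259 2.3557558593843253 line 31.010166 off -1.2852629006478127
clip via line axis 1.0958355325605564
```

The pointer is at 2.0° and the clip at 1.3–2.4°, so they are aligned within about 1°. Releasing, lifting and re-checking.

```bash
python3 -m creep '0 0 0 0 0 0 0.3; 0 0 0 0 0 0 1; 0 0 0 0 0 0 1; 0 0 -40 0 0 0 1; 0 0 -90 0 0 0 1'; python3 -m creep '0 0 -40 0 0 0 1;0 0 -40 0 0 0 1;0 0 -40 0 0 0 1'
python3 - <<'E'
from h import *
snap('wrist','wrist5.png')
E
```

```text
t: 5.42
ee_pos: [626.6, -198.8, 182.9]
eef_rot: [-180.0, 0.1, 2.6]
force: [0.2, 0.3, 0.7]
gripper_width: 85.8
t: 5.8
ee_pos: [626.9, -198.6, 222.4]
eef_rot: [-180.0, 0.0, 2.6]
force: [0.6, 0.5, -0.4]
gripper_width: 85.5
```

View pics/wrist5.png

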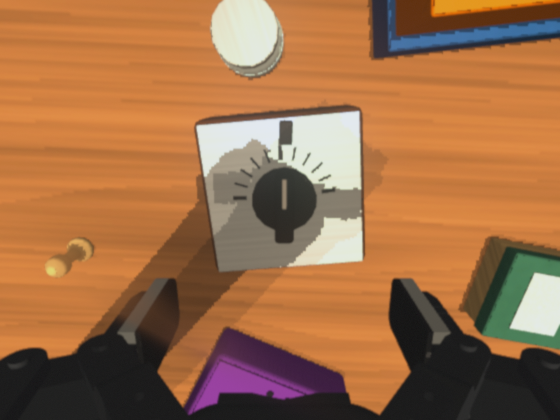

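```bash
python3 lv.py wrist5 272,115,300,148 278,174,292,214; python3 -c "
from h import *; print(env.get_state()['qpos'])"; python3 go.py 524 225 250 180
```

```text
[280 122  11  22 240] [285.04166667 132.58333333]
86 clip [50.33577326  1.67196376] 50.3635337552932 1.9024493455926244 line 2.4840653 off -0.16870851077165216
clip via line axis 1.7105362378508424
[-18.01082002  35.82419621  48.17439288  94.47220463 -29.24256446
  63.21236553 -48.98792675]
tcp [ 626.6 -198.5  221.7] [-1.7995e+02  1.0000e-01  2.6300e+00] shift -83.1 -427.8 -28.3 dyaw->rz -3.096 or -3.096
```

```bash
python3 -m creep '-8 -43 -5 0 0 -0.17 1; -16 -86 -10 0 0 -0.34 1; -25 -128 -15 0 0 -0.51 1; -33 -171 -20 0 0 -0.68 1; -42 -214 -28 0 0 -0.85 1'; python3 go.py 524 225 250 -152;  python3 -c "
from h import *; print(env.get_state()['qpos'])"
```

```text
t: 6.48
ee_pos: [574.2, 14.4, 249.6]
eef_rot: [-179.9, 0.1, 51.7]
force: [0.7, 0.1, 0.5]
gripper_width: 85.2
tcp [574.2  14.4 249.6] [-1.799e+02  1.300e-01  5.165e+01] shift 134.0 -170.0 -0.4 dyaw->rz 3.554 or -2.729
[-35.22385885  22.2079297   38.94052123 104.633307   -16.05224846
  58.92419577 -28.28315244]
```

```bash
python3 -m creep '28 -34 0 0 0 -0.17 1; 56 -68 0 0 0 -0.34 1; 84 -102 0 0 0 -0.51 1; 112 -136 0 0 0 -0.68 1; 132 -166 0 0 0 -0.85 1'; python3 -m creep '0 0 0 0 0 -0.17 1;0 0 0 0 0 -0.34 1;0 0 0 0 0 -0.51 1;0 0 0 0 0 -0.68 1;0 0 0 0 0 -0.85 1'; python3 go.py 524 225 250 -152;  python3 -c "
from h import *; print(env.get_state()['qpos'])"
```

```text
t: 7.1
ee_pos: [527.1, 221.5, 249.5]
eef_rot: [-179.9, 0.0, 100.4]
force: [0.0, 0.5, 0.7]
gripper_width: 85.4
t: 7.72
ee_pos: [527.6, 219.4, 249.4]
eef_rot: [-179.9, -0.1, 149.1]
force: [-0.3, -0.0, -0.0]
gripper_width: 85.5
tcp [527.6 219.4 249.4] [-1.7986e+02 -9.0000e-02  1.4905e+02] shift 6.0 2.9 -0.6 dyaw->rz 5.254 or -1.029
[-38.55562985  19.36515196  15.70803134 103.92789334  -6.0865619
  57.68790124  38.63546601]
```

```bash
python3 -m creep '2 1 0 0 0 -0.18 1;4 2 0 0 0 -0.36 1;6 3 0 0 0 -0.54 1;6 3 0 0 0 -0.72 1;6 3 0 0 0 -0.90 1'; python3 -m creep '0 0 30 0 0 -0.08 1;0 0 60 0 0 -0.08 1;0 0 60 0 0 -0.08 1;0 0 60 0 0 -0.08 1';python3 go.py 524 225 250 -152;  python3 -c "
from h import *; print(env.get_state()['qpos']);snap('wrist','wrist6.png')"
```

```text
t: 8.35
ee_pos: [524.0, 225.2, 249.4]
eef_rot: [-180.0, -0.2, -159.4]
force: [1.2, -0.2, -0.1]
gripper_width: 85.2
t: 8.85
ee_pos: [525.0, 225.4, 191.2]
eef_rot: [180.0, -0.0, -155.1]
force: [0.2, -0.3, 0.4]
gripper_width: 85.0
tcp [525.  225.4 191.2] [ 180.     -0.   -155.13] shift 1.1 0.0 -58.8 dyaw->rz -0.055 or -0.055
[-30.61072605  23.05135841   5.05095735 106.39668598  -2.556439
  50.66320164  90.52817215]
```

View pics/wrist6.png

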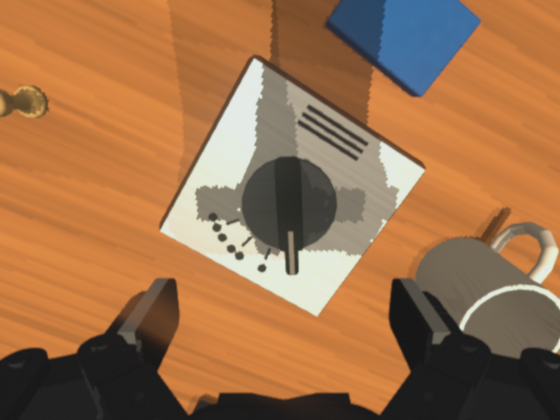

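The wrist view shows the page unit: plate corners (256,58), (424,170), (320,315) and (160,230), bar from (288,156) to (292,273) with its nose down-image, dots at bottom left, and the mug on the right at about (490,290). I'll measure the axis, the bar angle and the mug clearance.

Run:
```python
from h import *
c=load('wrist6'); g=cv2.cvtColor(c['img'],cv2.COLOR_RGB2GRAY)
W=[ray(c,u,v,57)[:2] for u,v in((256,58),(424,170),(320,315),(160,230))]; C=np.mean(W,0); print('C',C)
for i in range(4): d=W[(i+1)%4]-W[i]; print(np.hypot(*d).round(1),np.degrees(np.arctan2(d[1],d[0])).round(1))
m=np.zeros_like(g);m[228:280,280:302]=g[228:280,280:302]>75
n,l,s,ce=cv2.connectedComponentsWithStats(m);k=1+np.argmax(s[1:,4]);print(s[k])
ys,xs=np.where(l==k);L=np.array([ray(c,u,v,101)[:2] for u,v in zip(xs,ys)],np.float32);vx,vy,px,py=cv2.fitLine(L,cv2.DIST_L2,0,.01,.01).ravel()
print('line',np.degrees(np.arctan2(vy,vx)),px,py,'off',(px-C[0])*vy-(py-C[1])*vx)
print('bar ends',ray(c,288,157,101)[:2]-C,ray(c,292,273,101)[:2]-C)
print('mug rim left, far',ray(c,458,310,90),ray(c,515,285,90)); 
s_=np.load('pics/scene1.npz'); print('mug scene', ray(s_,357,136,90), ray(s_,358,160,0))
print([ (np.degrees(np.arctan2(*(ray(c,u,v,58)[:2]-C)[::-1]))).round(1) for u,v in((232,221),(248,240),(266,253))])
```

```text
C [517.95965775 227.9216642 ]
140.0 82.8
139.2 -5.8
143.5 -96.2
141.6 172.8
[280 231  22  49 653]
line 24.895493 543.4702 239.19867 off 0.5099248041356557
bar ends [-34.61884103 -18.49618396] [32.74956653 15.86126148]
mug rim left, far [532.64753762 365.62483302  90.        ] [499.27119158 390.52011544  90.        ]
mug scene [530.55172382 406.00713726  90.        ] [ 5.44110429e+02  4.05861442e+02 -1.13686838e-13]
[np.float64(-45.5), np.float64(-21.2), np.float64(1.0)]
```

Run:
```python
from h import *
c=load('wrist6'); 
for u,v in ((243,203),(336,203),(289,157),(289,251)): print(ray(c,u,v,71).round(1))
print('hub c',[ray(c,*p,71).round(1) for p in((289.5,203.5),)])
im=cv2.cvtColor(c['img'],cv2.COLOR_RGB2BGR); cv2.imwrite('pics/crop6.png',cv2.resize(im[130:300,190:390],None,fx=3.5,fy=3.5,interpolation=cv2.INTER_CUBIC))
s=load('scene1')
W=[ray(c,u,v,57)[:2] for u,v in((256,58),(424,170),(320,315),(160,230))]
print([proj(s,[*w,57]).round(1) for w in W])
```

```text
[529.8 196.9  71. ]
[502.5 255.8  71. ]
[487.2 212.4  71. ]
[549.2 241.4  71. ]
hub c [array([516.5, 226.5,  71. ])]
[array([292.4, 174. ]), array([320.6, 152.8]), array([357.9, 169.8]), array([330.4, 194. ])]
```

View pics/crop6.png

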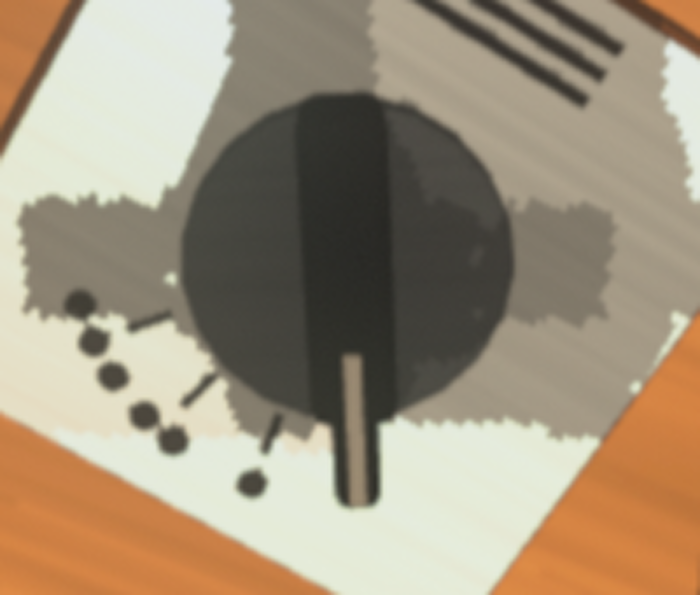

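```bash
python3 go.py 518.5 226.8 94 -153
```

```text
tcp [525.4 225.6 191.8] [ 1.8000e+02  7.0000e-02 -1.5513e+02] shift 5.7 4.0 97.8 dyaw->rz -0.037 or -0.037
```

```bash
python3 -m creep '5 3.5 20 0 0 -0.037 1;5 3.5 50 0 0 -0.037 1;5 3.5 70 0 0 -0.037 1;5 3.5 70 0 0 -0.037 1;5 3.5 70 0 0 -0.037 1'; python3 go.py 518.5 226.8 94 -153;  python3 -c "
from h import *; snap('wrist','wrist7.png')"
```

```text
t: 9.52
ee_pos: [519.7, 226.9, 122.4]
eef_rot: [-180.0, 0.1, -153.0]
force: [1.0, -0.9, 0.2]
gripper_width: 85.3
tcp [519.7 226.9 122.4] [-1.8000e+02  1.4000e-01 -1.5301e+02] shift 1.1 0.5 28.4 dyaw->rz -0.0 or -0.0
```

View pics/wrist7.png

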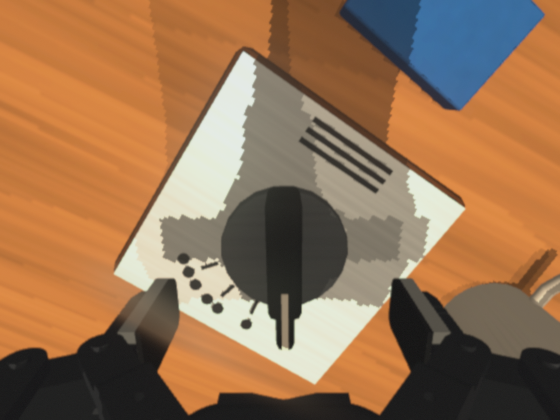

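The bar is at x≈284.5, vertical and centred between the pads (178 and 390), with the hub centre at (284.5,246). Descending and gripping.

```bash
python3 -c "
from h import *
c=load('wrist7'); print(ray(c,284.5,246,71).round(1), np.mean([ray(c,u,v,57) for u,v in((243,48),(464,206),(315,383),(115,272))],0))"; python3 -m creep '1 0 15 0 0 0 1;1 0 28 0 0 0 1;1 0 28 0 0 0 1;1 0 28 0 0 0 0;1 0 28 0 0 0 -1' 110; python3 -m creep '0 0 0 0 0 0 -1;0 0 0 0 0 0 -1;0 0 0 0 0 0 -1'; python3 go.py 518.5 226.8 94 -153
```

```text
[515.5 225.7  71. ] [517.68055304 226.75709959  57.        ]
t: 10.2
ee_pos: [518.2, 226.1, 93.3]
eef_rot: [180.0, 0.0, -153.0]
force: [-0.5, 1.3, -0.3]
gripper_width: 51.4
t: 10.58
ee_pos: [518.0, 226.1, 93.5]
eef_rot: [180.0, 0.0, -153.0]
force: [-2.6, -1.4, 4.8]
gripper_width: 14.3
tcp [518.  226.1  93.5] [ 1.7999e+02  3.0000e-02 -1.5299e+02] shift -0.7 0.4 -0.5 dyaw->rz 0.0 or 0.0
```

```bash
python3 -m creep '0 0 0 0 0 0.15 -1;0 0 0 0 0 0.30 -1;0 0 0 0 0 0.45 -1;0 0 0 0 0 0.60 -1;0 0 0 0 0 0.75 -1' 110; python3 -m creep '0 0 0 0 0 0.13 -1;0 0 0 0 0 0.26 -1;0 0 0 0 0 0.38 -1;0 0 0 0 0 0.45 -1;0 0 0 0 0 0.45 -1'; python3 -m creep '0 0 0 0 0 0 -1'; python3 go.py 518.5 226.8 94 -153;  python3 -c "
from h import *; snap('wrist','wrist8.png'); s=env.get_state(); print(s['wrist_torque'],s['force'],s['qpos'])"
```

```text
t: 11.2
ee_pos: [517.8, 227.8, 93.6]
eef_rot: [179.9, -0.0, 163.8]
force: [-2.5, 4.3, 2.1]
gripper_width: 14.0
t: 11.82
ee_pos: [518.3, 228.6, 93.6]
eef_rot: [179.8, -0.0, 138.4]
force: [0.6, 5.3, 1.7]
gripper_width: 14.2
t: 11.95
ee_pos: [518.3, 228.6, 93.5]
eef_rot: [179.8, -0.0, 138.4]
force: [-0.1, 6.5, 0.8]
gripper_width: 14.1
tcp [518.3 228.6  93.5] [ 1.7980e+02 -4.0000e-02  1.3839e+02] shift -1.4 -1.2 -0.5 dyaw->rz 5.086 or -1.197
[ 1.07595975 -0.02245792  0.12964884] [0.23017984 5.63384129 1.45814737] [-43.72532352  31.77914716  21.32664668 111.19487485 -17.53298135
  39.97563375  36.59957153]
```

View pics/wrist8.png

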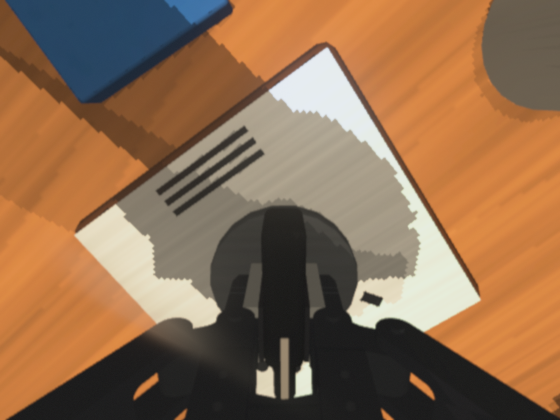

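The dial is held: the bar is vertical in the image at (285,208–395) and in line with the fingers, the tool turned 1.197 rad, and the spring moment is 0.13 N m. I'll creep on to the third click while watching the torque.

```bash
T='from h import *; s=env.get_state(); print(s["wrist_torque"].round(3),(-153-s["eef_rot"][2])%360*np.pi/180, s["force"].round(1))'
python3 -m creep '0 0 0 0 0 0.02 -1;0 0 0 0 0 0.02 -1'; python3 -c "$T"
python3 -m creep '0 0 0 0 0 0.02 -1;0 0 0 0 0 0.02 -1'; python3 -c "$T"
python3 -m creep '0 0 0 0 0 0.02 -1;0 0 0 0 0 0.02 -1'; python3 -c "$T"
```

```text
t: 12.25
ee_pos: [518.3, 228.7, 93.6]
eef_rot: [179.8, -0.0, 137.2]
force: [1.0, 6.0, 2.1]
gripper_width: 14.1
[ 1.012 -0.009  0.113] 1.217606014042057 [1.  6.  2.1]
t: 12.5
ee_pos: [518.4, 228.7, 93.6]
eef_rot: [179.8, -0.0, 136.1]
force: [1.3, 5.5, 1.3]
gripper_width: 14.0
[1.069 0.032 0.111] 1.2375564915952804 [1.3 5.5 1.3]
t: 12.75
ee_pos: [518.4, 228.7, 93.6]
eef_rot: [179.8, -0.0, 135.0]
force: [0.8, 5.4, 1.2]
gripper_width: 14.5
[1.081 0.018 0.127] 1.2575051545269988 [0.8 5.4 1.2]
```

```bash
python3 -m creep '0 0 0 0 0 0.01 -1;0 0 0 0 0 0.01 -1'
python3 - <<'E'
from h import *
snap('wrist','wrist9.png'); snap('scene','scene9.png');s=env.get_state()
T=[env.camera('side') and env.get_state()['wrist_torque'][2] for _ in range(3)]
print(T,(-153-s["eef_rot"][2])%360*np.pi/180)
for f,P in(('wrist6',((256,58),(424,170),(320,315),(160,230))),('wrist7',((243,48),(464,206),(315,383),(115,272)))):
    c=load(f); W=[ray(c,u,v,57)[:2] for u,v in P]
    print(f,[np.round((np.degrees(np.arctan2(*(W[(i+1)%4]-W[i])[::-1]))+45)%90-45,1) for i in range(4)])
c=load('scene9'); im=cv2.cvtColor(c['img'],cv2.COLOR_RGB2BGR); w=cv2.cvtColor(load('wrist9')['img'],cv2.COLOR_RGB2BGR)
a=cv2.resize(im[110:310,240:380],None,fx=2.8,fy=2.8,interpolation=cv2.INTER_CUBIC)[:560]; b=cv2.resize(w[200:410,200:350],(400,560),interpolation=cv2.INTER_CUBIC)
cv2.imwrite('pics/crop9.png',np.hstack([a,b]))
E
```

```text
t: 13.0
ee_pos: [518.4, 228.7, 93.6]
eef_rot: [179.8, -0.1, 134.4]
force: [0.4, 5.3, 0.1]
gripper_width: 14.5
[np.float64(0.17136442737512095), np.float64(0.12865030474076564), np.float64(0.1396238054075643)] 1.2672810904298855
wrist6 [np.float64(-7.2), np.float64(-5.8), np.float64(-6.2), np.float64(-7.2)]
wrist7 [np.float64(-6.9), np.float64(-6.3), np.float64(-7.1), np.float64(-6.3)]
```

View pics/crop9.png

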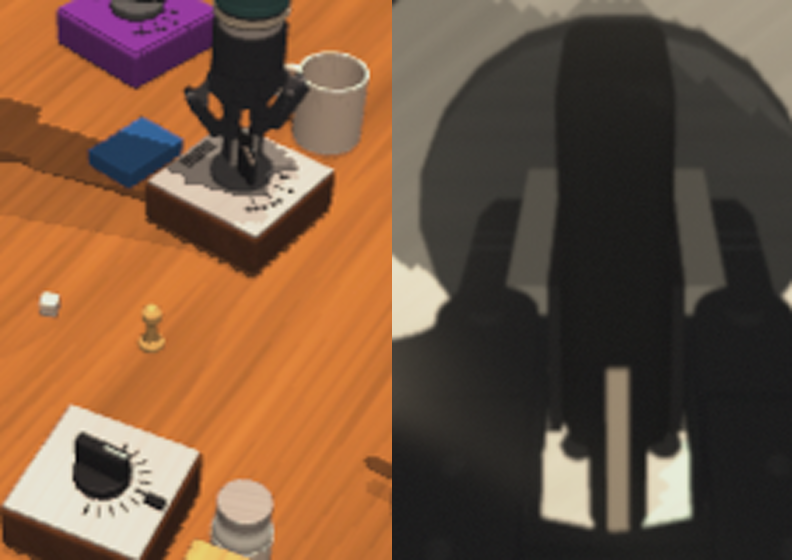

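The dial bar is in line with the pads. Tool turn gives 1.267 rad, and the bar against the plate edges gives about 1.28; the click is at 1.26 and the stop at 1.43. The level pointer (left crop at about (115,450)) points at the clip at (153,500), and the pawn, die, deck and mug are undisturbed. One last hold to check it is steady, then I hand in.

```bash
python3 -m creep '0 0 0 0 0 0 -1;0 0 0 0 0 0 -1;0 0 0 0 0 0 -1' && python3 -c "
from station import env; print(env.sign_off())"
```

```text
t: 13.62
ee_pos: [518.4, 228.7, 93.6]
eef_rot: [179.8, -0.1, 134.4]
force: [0.7, 6.4, 0.7]
gripper_width: 14.0
the job is handed in; nothing more can be done
None
```

I set the level first, then turned the paging dial to its third click, and handed the job in at 13.6 s with the fingers still holding the dial there. The hand-in gave no verdict.

- **Level:** I turned the knob about 0.52 rad clockwise and let go. The last wrist picture put the pointer at 2.5° and the clip at about 1.8°. Other readings of the clip ranged from 1.1° to 2.4°, so they agree within about 1.5°. A later scene picture still showed it pointing at the clip.
- **Paging dial:** The tool turned it 1.267 rad, and the bar's angle against the plate edges gave about 1.28 rad. The third click is at 1.26 and the stop at 1.43. It was steady before hand-in, with a 110 N grip setting and a spring moment of 0.13 to 0.17 N m; the click itself was barely visible in that noise.
- **Other things:** In the last scene picture the pawn, die, deck, mug and jar looked undisturbed. I did not check the boxed game. The forces I read stayed below about 7 N.
- **Disagreement:** The scene and wrist cameras put the unit axes 3 to 7 mm apart in x. I gripped near the wrist estimate, and the low contact forces fitted that.

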